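Lock the spare-parts strongbox

TASK

Lock up the blue strongbox on the repair bench: fold its yellow hasp strap down flat over the lock, then take the loose steel U-shackle out of its black stand, put one leg through the eye of the strap and both legs into the two holes of the lock, and press it down until the hidden pawl clicks, so that it stays down when you let go. Press with feeling: 15 to 20 N sees it past the pawl, and the shackle must never be rammed: keep the push below about 40 N. Leave the other things on the bench where they are.

Things in the scene. Friction and masses are not known exactly. Their poses are not given: they have to be found in the camera images.
- lockbox: Fixed strongbox. Origin: on the bench, under the centre of its lock. The lock is a bare-metal block 36 (x) x 78 (y) x 60 mm high centred on the origin; the blue steel box stands behind it, from x = 20 to 138 mm, 170 mm wide in y, 60 mm high. In its own frame x runs from the lock towards the blue box, z is up. It is turned by up to 0.25 rad about the vertical.
- lock_top (a point): Centre of the lock's upper face, 60 mm above the bench, midway between its two square holes; axes as lockbox. The holes are 11.5 mm square (16.5 mm at their chamfered mouths), centred 22 mm either side of this point along y, and run straight down. An unclicked shackle, let go, springs up until its tips are about 17 mm (+- 6 mm) below this face.
- lock_hole_a (a point): Mouth of the lock's +y hole, the one under the strap's eye. Hidden in it, a sprung pawl snaps into the leg's notch when the tips are about 36 mm below the lock's top, adding about 7 N just before. Pawl, pins and floor sit together up to 6 mm higher or lower from start to start, unseen. A hard floor lies 2 mm below the click.
- lock_hole_b (a point): Mouth of the lock's -y hole, the one beside the strap. In both holes a hidden sprung pin meets the leg's tip about 17 mm (+- 6 mm) below the lock's top; the two together push the shackle up with 5 N, growing to 8 N at the home depth.
- hasp (a joint): Angle of the yellow hasp strap, rad: 0 folded down flat over the lock, about 1.57 upright; starts between 1.0 and 1.65. It is stiff enough to stay where it is left (about 0.1 N m).
- hasp_pivot (a point): Point on the strap's hinge axis, in the middle of the strap's width, 64 mm above the bench; axes as lockbox. The axis runs along y. It lies 32 mm behind (+x) and 22 mm to +y of the lock's centre.
- hasp_end (a point): Middle of the strap's free end, 74 mm from the hinge axis. The strap is 31 mm wide, 4 mm thick. Folded down it points to -x of the lockbox, its upper face 65.5 mm above the bench, its 18 mm square eye (32 mm from the axis) right over the lock's +y hole, its solid tip 24 mm beyond the lock's front. The leg for the -y hole passes beside the strap.
- stand: Fixed black plastic block 40 (x) x 84 (y) x 30 mm high in which the shackle stands at the start, legs in two square pockets 14 mm wide and 24 mm deep, 22 mm either side of the centre along y. Origin: centre of its underside, on the bench. It starts left or right of the strongbox.
- shackle: Loose steel U of 9 mm square bar, 53 mm wide (y), 81 mm high, 140 g. Origin: midway between the tips of the two legs, at the height of the tips; z points up to the crown, y from leg to leg. Leg centres are 22 mm either side; tips are tapered to 5 mm over the last 4 mm; each leg has a notch on its inner side, 10 to 20 mm above the tip. It can go in either way round.
- shackle_crown (a point): Middle of the shackle's straight top bar (53 mm long in y, 9 mm thick in x and z), 76.5 mm above the leg tips; axes as shackle. Grip the bar here across its 9 mm, from above. At home it stands 34 to 48 mm above the lock's top.
- tray: Loose blue divided parts tray 110 x 90 x 25 mm; origin centre of underside. Leave alone.
- screwdriver: Loose orange screwdriver 160 mm long. Leave alone.
- meter: Loose yellow multimeter 150 x 80 x 36 mm, origin centre of underside. Leave alone.
- phone: Loose black phone 145 x 70 x 9 mm, origin centre of underside. Leave alone.
- board: Loose green circuit board 110 x 55 x 5 mm, origin centre of underside. Leave alone.
- flux: Loose small jar with red cap, 44 mm across and 45 mm high, origin centre of underside. Leave alone.
- padlock: Loose small brass padlock lying flat, 42 x 36 x 16 mm plus its bow, already shut; not the lock of this job. Leave alone.

How it is judged:
By the outcome, as a careful person would: the job done as asked, in the order asked, and still so for the second after the job is handed in, with the robot touching nothing.
It also fails if it takes over 54 s, if anything falls off the work surface, if the arm or the gripper's body presses on something with over 40 N, if the wrist force passes 120 N, or if a joint passes its speed limit or range.

ROBOT

A 7-joint arm with a two-finger parallel gripper is mounted at the origin on the work surface. World frame = base frame: x ahead of the robot, y to its left, z up, the work surface at z = 0. Lengths are in m, angles in rad, forces in N, time in s.
With the tool pointing down it reaches from about 0.4 to 0.9 m from the base axis. Payload 5.5 kg.
Tool frame: the origin (TCP) lies at the very end of the fingers, on their centre line; the grasp point (between the pads) lies 19 mm behind it; z points along the fingers, x is the direction in which the jaws open and shut, and the axes are right-handed (so a half turn about z gives the same grasp; the last joint's range is limited). The gripper opens to 92 mm and grips with 3 to 60 N. Pads are 19 mm wide; open, the fingers measure 130 mm over their backs; the gripper's body (75 mm by 190 mm) begins 47 mm behind the grasp point.
Start: joints at [-0.957, 0.501, -0.427, 1.55, 0.221, 1.138, -0.21], TCP at [0.223, 0.61, 0.227] pointing down, gripper open.
Joint ranges: [-2.88, 2.88], [-0.31, 2.03], [-1.54, 1.56], [0.2, 2.42], [-1.41, 4.55], [0.19, 2.02], [-2.57, 2.57]. Speed limits (rad/s): [2.57, 2.57, 3.14, 3.14, 3.14, 3.14, 3.14].

INTERFACE

Orientations are given as a unit quaternion [w, x, y, z].
In Python, from bench import * gives the robot as it stands.
- The arm moves only by the tool jog_arm, never from a script. Its arguments are lists of equal length, an entry for each row: "translation": the shift along the tool's x, y, z in mm, a list of three; "yaw": the turn about the tool's z in degrees; "jaw": the opening in per cent of the stroke, from 0 (shut) to 100 (fully open). In form: {"translation": [[x, y, z], ...], "yaw": [yaw, ...], "jaw": [jaw, ...]}. A call has 1 to 20 rows; each row shifts and turns the commanded pose from where the row before left it, along the tool's axes as they then stand; what a row does not reach is not made up. A row lasts 1/8 s, in which the tool goes at most 62.5 mm and 10.7 degrees, less where a joint would pass 70% of its speed; a pose out of reach is approached as far as the arm can. A call with a gripper value outside its range is refused whole. The fingers move at their own pace and stop on an object; "newtons" is the grip in N (left out, the last holds). Time passes only in rows, so rows that do not move let the fingers close. It gives the time, the measured TCP pose, the force and the opening at its end, in the units of the state.
- read_state(): the state, without advancing time (a new reading comes with each control period).
- snapshot(name): name is "scene" or "side" or "wrist"; returns (picture, depth): 384x512x3 uint8, red, green, blue; 384x512 float32, m along the optical axis (not along the pixel's ray), 0 where there is no reading.
- camera_info(name): a dict with "fx", "fy", "cx", "cy" (pixels), "cam_to_world" (4x4, takes a point from camera to world coordinates). Camera axes: x right, y down, z forward; pixel columns grow to the right and rows downward; lengths in m; the calibration is good to about 2 mm. The wrist camera is an equidistant fisheye: a pixel r from the principal point sees the ray r / f radians off the axis. A picture is of the moment at which its call begins: read the wrist's pose just before it. camera_info takes no time and is no camera call; for the wrist camera it gives the pose at the moment of the call.
- close_job(): hands the job in, once; it reports no verdict.
The state is a dict: "clock": time; "joint_pos": joint angles; "joint_vel": joint speeds; "effort": joint torques, N m; "tcp_pos": TCP position; "eef_rot": TCP orientation; "ft_force": force on the tool from outside, world axes, zero at the start; "wrist_torque": the same for the moment, N m; "finger_gap": finger opening in m.
Only numpy, scipy, OpenCV 4.12 (cv2) and the standard library are available. Lean on these libraries where they do the work, as an engineer would, in place of code of your own. Each camera call takes 0.05 s, during which the arm holds its last target.

## Working session

There is one attempt and no reset: what is moved stays moved. The work goes in short steps, Python scripts to look and compute and a tool call to move; the robot and the scene stay as the last step left them, time stands still between calls to the robot, and variables do not carry over. Pictures are saved under pics/ and viewed, and the job is handed in when it is done.

Besides the shell and the picture viewer there is one more tool, called as name(argument=value, ...) on one line, values as JSON. jog_arm: Moves the arm, as the interface text tells. Its arguments: {"type":"object","properties":{"translation":{"type":"array"},"yaw":{"type":"array"},"jaw":{"type":"array"},"newtons":{"type":"number"}},"required":["translation","yaw","jaw"]}

```bash
mkdir -p pics; ls
cat > h.py <<'E'
from bench import *
import numpy as np, cv2
def grab(n,tag):
    info=camera_info(n); p,d=snapshot(n)
    cv2.imwrite(f'pics/{tag}.png',p[:,:,::-1]); np.savez(f'pics/{tag}.npz',p=p,d=d,M=np.array(info['cam_to_world']),k=[info[a] for a in('fx','fy','cx','cy')])
    return p,d,info
def load(tag):
    z=np.load(f'pics/{tag}.npz'); return z['p'],z['d'],z['M'],z['k']
def pts(tag):  # world points from depth (pinhole)
    p,d,M,k=load(tag); v,u=np.mgrid[:384,:512]
    c=np.stack([(u-k[2])/k[0]*d,(v-k[3])/k[1]*d,d],-1)
    return c@M[:3,:3].T+M[:3,3]
E
python3 - <<'E'
from h import *
for n in('scene','side','wrist'):
    p,d,i=grab(n,n+'0'); print(n,i)
print(read_state())
a=[cv2.imread(f'pics/{n}0.png') for n in('scene','side','wrist')]
E
```

```text
pics
scene {'fx': 396.0059243502658, 'fy': 396.0059243502658, 'cx': 252.0798551400376, 'cy': 190.96603081860715, 'cam_to_world': array([[-0.14936248,  0.84964661, -0.50575832,  1.08282531],
       [ 0.9887482 ,  0.12407982, -0.08355351,  0.10738875],
       [-0.00823655, -0.51254739, -0.85861943,  1.04831693],
       [ 0.        ,  0.        ,  0.        ,  1.        ]])}
side {'fx': 390.6518763482756, 'fy': 390.6518763482756, 'cx': 255.7941647251913, 'cy': 194.58609009822436, 'cam_to_world': array([[ 0.99225935, -0.0908844 ,  0.08462508,  0.43739879],
       [-0.12201408, -0.58671098,  0.80055156, -0.783353  ],
       [-0.02310718, -0.80468022, -0.59325863,  0.67603341],
       [ 0.        ,  0.        ,  0.        ,  1.        ]])}
wrist {'fx': 297.3186396354542, 'fy': 297.3186396354542, 'cx': 253.72417860505482, 'cy': 185.76967582688422, 'cam_to_world': array([[ 0.34422924,  0.89633514,  0.27944507,  0.14631531],
       [ 0.93888508, -0.3283074 , -0.10348453,  0.63822101],
       [-0.00101293,  0.29798921, -0.9545687 ,  0.3842858 ],
       [ 0.        ,  0.        ,  0.        ,  1.        ]])}
{'clock': 0.15, 'joint_pos': array([-0.95679153,  0.50165935, -0.42684002,  1.55118846,  0.22080834,
        1.13830058, -0.21030511]), 'joint_vel': array([-1.21482573e-04, -4.62736620e-03,  2.96088047e-05, -2.42451477e-03,
        3.07580098e-04,  2.95906381e-05,  1.79011172e-04]), 'effort': array([-6.22300693e-03, -5.67108035e+01, -5.82503423e+00, -2.79447788e+01,
       -6.88047381e-02,  2.67033954e-02,  1.07077183e-04]), 'tcp_pos': array([0.22321712, 0.60990295, 0.22590968]), 'eef_rot': array([ 4.05278686e-04,  8.19637611e-01,  5.72881856e-01, -6.33879258e-04]), 'ft_force': array([ 0.47077153, -0.78360711, -0.23907534]), 'wrist_torque': array([-0.02612924, -0.0049038 , -0.01886886]), 'finger_gap': 0.09154162581171708}
```

View pics/scene0.png

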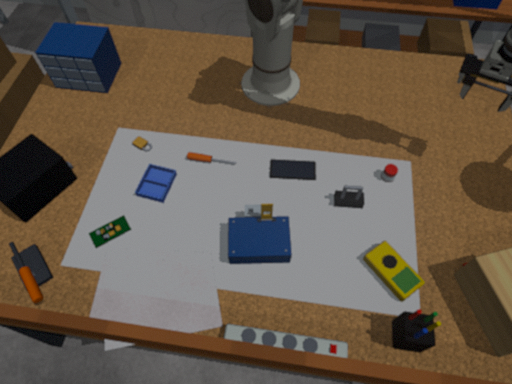

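View pics/side0.png

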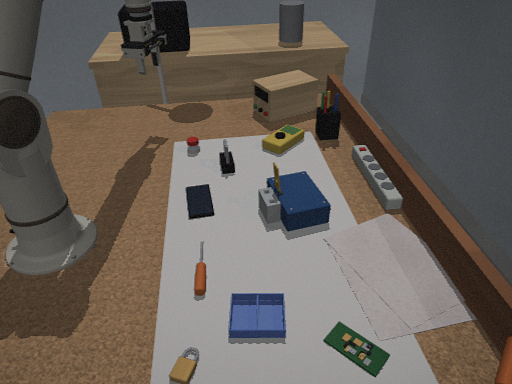

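View pics/wrist0.png

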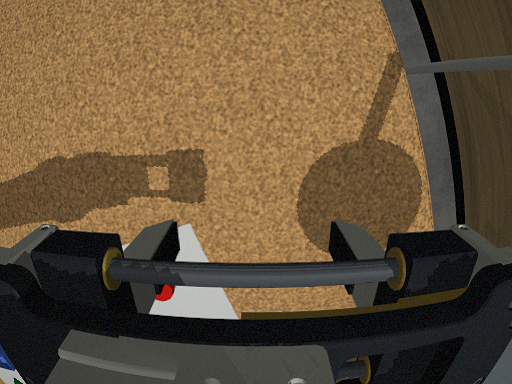

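The scene view shows the blue box at about (259,240), with the lock and upright strap at (260,211). The stand with the shackle is at (348,197) and the loose items are well clear. Next I'll measure these from the depth data.

Run:
```python
from h import *
p,d,M,k=load('scene0'); W=pts('scene0')
p2,d2,M2,k2=load('side0'); W2=pts('side0')
a=cv2.resize(p[180:270,220:380][:,:,::-1],None,fx=5,fy=5,interpolation=cv2.INTER_NEAREST); cv2.imwrite('pics/c1.png',a)
b=cv2.resize(p2[130:235,190:335][:,:,::-1],None,fx=5,fy=5,interpolation=cv2.INTER_NEAREST); cv2.imwrite('pics/c2.png',b)
def an(p,W,r,name):
    v0,v1,u0,u1=r
    h=cv2.cvtColor(p,cv2.COLOR_RGB2HSV); m=np.zeros(p.shape[:2],bool); m[v0:v1,u0:u1]=1
    H,S,V=[h[...,i].astype(int) for i in range(3)]; z=W[...,2]
    def rect(mm,t):
        q=W[mm]; 
        if len(q)<5: print(name,t,len(q));return
        c,s,an=cv2.minAreaRect(q[:,:2].astype(np.float32)); print(name,t,len(q),np.round(c,4),np.round(s,4),round(an,1),'z',np.round(np.percentile(q[:,2],[2,50,98]),4))
    rect(m&(H>100)&(H<130)&(S>100)&(abs(z-.06)<.006),'bluetop')
    rect(m&(S<70)&(abs(z-.06)<.006),'locktop?')
    rect(m&(H>15)&(H<35)&(S>90)&(z>.05),'strap')
    rect(m&(V<80)&(abs(z-.03)<.005),'standtop')
    rect(m&(z>.06)&(S<90),'tall grey')
    print(name,'bench z',np.median(z[v0:v1,u0:u0+5]))
an(p,W,(195,270,222,300),'sc lock'); an(p,W,(180,212,325,372),'sc stand')
an(p2,W2,(150,235,250,335),'sd lock'); an(p2,W2,(130,180,212,243),'sd stand')
```

```text
sc lock bluetop 2265 [0.6374 0.0501] [0.116  0.1667] 9.2 z [0.0558 0.0595 0.0633]
sc lock locktop? 301 [0.6138 0.0492] [0.1512 0.1742] 5.3 z [0.0552 0.0597 0.0648]
sc lock strap 136 [0.574  0.0611] [0.0266 0.0287] 11.9 z [0.0655 0.1079 0.1382]
sc lock standtop 84 [0.6931 0.0592] [0.0037 0.1628] 9.8 z [0.0252 0.0297 0.0346]
sc lock tall grey 187 [0.8093 0.0859] [0.5468 0.1559] 9.3 z [0.0601 0.0621 1.0483]
sc lock bench z 0.00042289680063034574
sc stand bluetop 0
sc stand locktop? 20 [0.4612 0.2975] [0.0107 0.0522] 6.8 z [0.0553 0.0608 0.0649]
sc stand strap 0
sc stand standtop 264 [0.4617 0.2964] [0.0371 0.0813] 5.0 z [0.0257 0.0298 0.034 ]
sc stand tall grey 109 [0.7604 0.1923] [0.052  0.6649] 70.8 z [0.0618 0.0853 1.0483]
sc stand bench z 0.0006487488322731716
sd lock bluetop 1571 [0.6349 0.0457] [0.1169 0.1712] 10.0 z [0.0562 0.0612 0.0636]
sd lock locktop? 349 [0.6153 0.0514] [0.1561 0.1588] 10.0 z [0.0548 0.061  0.0646]
sd lock strap 90 [ 0.5183 -0.3327] [0.9157 0.0137] 80.7 z [0.0665 0.1079 0.1404]
sd lock standtop 194 [ 0.6046 -0.0118] [0.0683 0.1905] 63.1 z [0.0253 0.0298 0.0344]
sd lock tall grey 302 [ 0.5794 -0.3246] [0.9437 0.179 ] 83.5 z [0.0601 0.0618 0.676 ]
sd lock bench z 0.002031911149961485
sd stand bluetop 0
sd stand locktop? 12 [0.4582 0.2953] [0.0069 0.0583] 3.0 z [0.0569 0.0608 0.0651]
sd stand strap 0
sd stand standtop 145 [0.4588 0.2933] [0.0392 0.0899] 3.7 z [0.027  0.0313 0.0343]
sd stand tall grey 64 [ 0.4514 -0.2296] [1.1077 0.0122] 89.2 z [0.0603 0.0867 0.676 ]
sd stand bench z 0.0020572338523411338
```

View pics/c1.png

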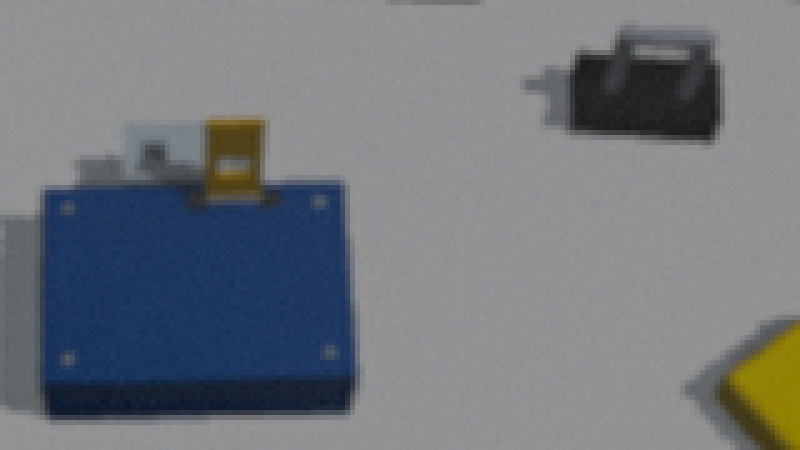

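View pics/c2.png

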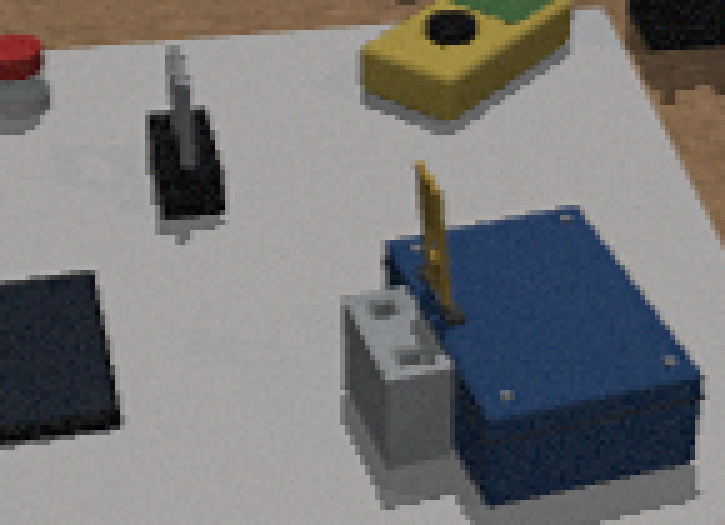

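Box yaw comes out at about 9.5°, lock at about (0.558, 0.035), pivot at about (0.586, 0.062), and the stand at (0.460, 0.295) at about 4–5°. I'll move to above the spot behind the strap.

jog_arm(translation=[[-23,35,0],[-23,35,0],[-23,35,0],[-23,35,0],[-23,35,0],[-23,35,0],[-23,35,0],[-23,35,0],[-23,35,0],[-23,35,0],[-23,35,0],[-23,35,0],[-23,35,0],[-23,35,0],[-23,35,0],[-23,35,0]], yaw=[0,0,0,0,0,0,0,0,0,0,0,0,0,0,0,0], jaw=[0,0,0,0,0,0,0,0,0,0,0,0,0,0,0,0], newtons=20)

```text
clock: 2.15
tcp_pos: [0.6233, 0.0713, 0.2264]
eef_rot: [-0.0, 0.82, 0.573, -0.0]
ft_force: [0.2, 0.3, -0.0]
finger_gap: 0.0005
```

jog_arm(translation=[[0,0,0],[0,0,0],[0,0,0],[0,0,0],[0,0,0],[0,0,0],[0,0,0]], yaw=[10,10,10,10,10,10,0.5], jaw=[0,0,0,0,0,0,0])

```text
clock: 3.02
tcp_pos: [0.6225, 0.0725, 0.2264]
eef_rot: [0.0, 0.997, 0.083, -0.0]
ft_force: [-0.6, 0.2, -0.7]
finger_gap: 0.0007
```

Run:
```python
from h import *
s=read_state(); print(s['clock'],s['tcp_pos'],s['eef_rot'],s['joint_pos'],s['ft_force'],s['finger_gap'])
grab('wrist','w1')
W=pts('scene0');p=load('scene0')[0];h=cv2.cvtColor(p,cv2.COLOR_RGB2HSV)
for t,r in(('scene0',(195,225,250,285)),('side0',(155,200,265,290))):
    W=pts(t);p=load(t)[0];h=cv2.cvtColor(p,cv2.COLOR_RGB2HSV);m=np.zeros(p.shape[:2],bool);m[r[0]:r[1],r[2]:r[3]]=1
    m&=(h[...,0]>15)&(h[...,0]<35)&(h[...,1]>90)&(W[...,2]<.15)
    for a,b in((.07,.09),(.09,.11),(.11,.125),(.125,.15)):
        q=W[m&(W[...,2]>a)&(W[...,2]<b)]; print(t,a,len(q),np.round(q.mean(0),4))
```

```text
3.025 [0.62253841 0.07251419 0.22636647] [ 1.24461234e-04  9.96580860e-01  8.26224502e-02 -3.24225370e-04] [-0.1726586   0.42527848  0.01829937  1.62506154 -0.00827982  1.09199453
  0.01326422] [-0.57038127  0.17039044 -0.67665577] 0.0006905181788663702
scene0 0.07 45 [0.5848 0.063  0.0804]
scene0 0.09 16 [0.5826 0.0634 0.1042]
scene0 0.11 29 [0.5814 0.0619 0.1167]
scene0 0.125 34 [0.5804 0.0636 0.1322]
side0 0.07 26 [0.5835 0.0561 0.0805]
side0 0.09 16 [0.5826 0.053  0.0988]
side0 0.11 20 [0.5809 0.0517 0.1175]
side0 0.125 23 [0.5789 0.0561 0.135 ]
```

View pics/w1.png

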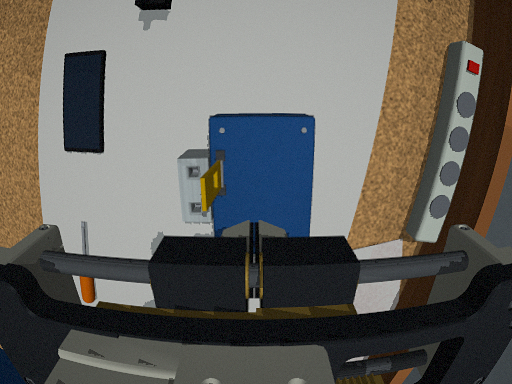

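The wrist view shows the holes at (194,172) and (196,208), the strap at (212,185) and the fingertips at (254,228), behind the strap as planned. I'll lower behind the strap, then sweep it over.

jog_arm(translation=[[0,4,30],[0,0,30],[0,0,30],[0,0,30],[0,0,9],[0,0,0]], yaw=[0,0,0,0,0,0], jaw=[0,0,0,0,0,0])

```text
clock: 3.82
tcp_pos: [0.6232, 0.0684, 0.0975]
eef_rot: [-0.0, 0.997, 0.083, -0.0]
ft_force: [0.2, 0.0, 0.9]
finger_gap: 0.0004
```

jog_arm(translation=[[-10,0,0],[-10,0,0],[-10,0,0],[-10,0,0],[-8,0,0],[-7,0,3],[-7,0,3],[-7,0,4],[-7,0,4],[-6,0,4],[-5,0,4],[0,0,2],[0,0,0]], yaw=[0,0,0,0,0,0,0,0,0,0,0,0,0], jaw=[0,0,0,0,0,0,0,0,0,0,0,0,0])

```text
clock: 5.45
tcp_pos: [0.5368, 0.0542, 0.0732]
eef_rot: [0.0, 0.997, 0.082, -0.001]
ft_force: [0.4, 0.3, -1.2]
finger_gap: 0.0002
```

jog_arm(translation=[[-5,0,2],[0,0,2],[0,0,2],[0,0,1]], yaw=[0,0,0,0], jaw=[0,0,0,0])

```text
clock: 5.95
tcp_pos: [0.5323, 0.0534, 0.0664]
eef_rot: [0.0, 0.997, 0.082, -0.0]
ft_force: [-0.5, 0.1, 0.1]
finger_gap: 0.0003
```

jog_arm(translation=[[0,0,1],[0,0,1],[0,0,0]], yaw=[0,0,0], jaw=[0,0,0])

```text
clock: 6.32
tcp_pos: [0.5325, 0.0534, 0.0657]
eef_rot: [-0.0, 0.997, 0.082, -0.0]
ft_force: [-4.5, -1.2, 11.3]
finger_gap: 0.0003
```

Run:
```python
from h import *
s=read_state(); print(s['clock'],s['tcp_pos'],s['ft_force'])
grab('side','s1')
p=load('s1')[0]
cv2.imwrite('pics/s1c.png',cv2.resize(p[100:260,170:340][:,:,::-1],None,fx=4,fy=4,interpolation=cv2.INTER_NEAREST))
```

```text
6.325 [0.5325232  0.05341456 0.06565094] [-4.50099312 -1.19489056 11.3026907 ]
```

View pics/s1c.png

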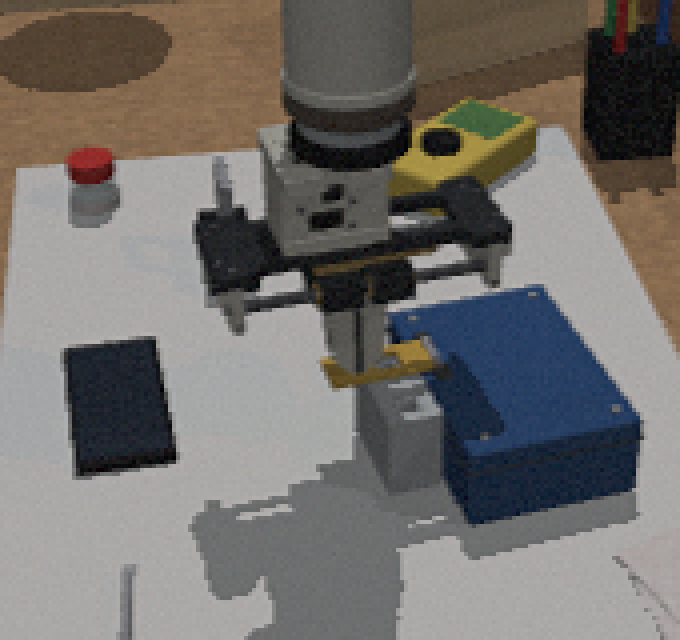

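The strap is pressed flat: reaction 11 N at z = 65.7 mm, and the side view shows it horizontal over the lock. I'll lift and look from the wrist.

jog_arm(translation=[[0,0,-15],[0,0,-40],[10,25,-40],[12,27,0],[0,0,0],[0,0,0]], yaw=[0,0,0,0,0,0], jaw=[0,0,0,0,0,0])

```text
clock: 7.12
tcp_pos: [0.5624, 0.0064, 0.1596]
eef_rot: [-0.0, 0.997, 0.082, -0.0]
ft_force: [0.5, 1.1, -0.5]
finger_gap: 0.0
```

Run:
```python
from h import *
s=read_state(); print(s['clock'],s['tcp_pos'],s['eef_rot'],s['joint_vel'])
p,d,i=grab('wrist','w2'); print(i['cam_to_world'])
cv2.imwrite('pics/w2c.png',cv2.resize(p[60:240,150:370][:,:,::-1],None,fx=3.3,fy=3.3,interpolation=cv2.INTER_NEAREST))
```

```text
7.125 [0.56236581 0.00638809 0.15959095] [-3.29600336e-04  9.96626711e-01  8.20669074e-02 -3.37471126e-04] [-1.20136006e-02  2.47105767e-03 -1.11933916e-02  9.91286473e-03
 -8.04410141e-04 -5.34901913e-04 -9.93585956e-06]
[[ 9.86646042e-01  1.55725045e-01  4.77419872e-02  5.48356652e-01]
 [ 1.62877684e-01 -9.42099188e-01 -2.93121101e-01  8.65488791e-02]
 [-6.68609211e-04  2.96982879e-01 -9.54882570e-01  3.18152775e-01]
 [ 0.00000000e+00  0.00000000e+00  0.00000000e+00  1.00000000e+00]]
```

View pics/w2c.png

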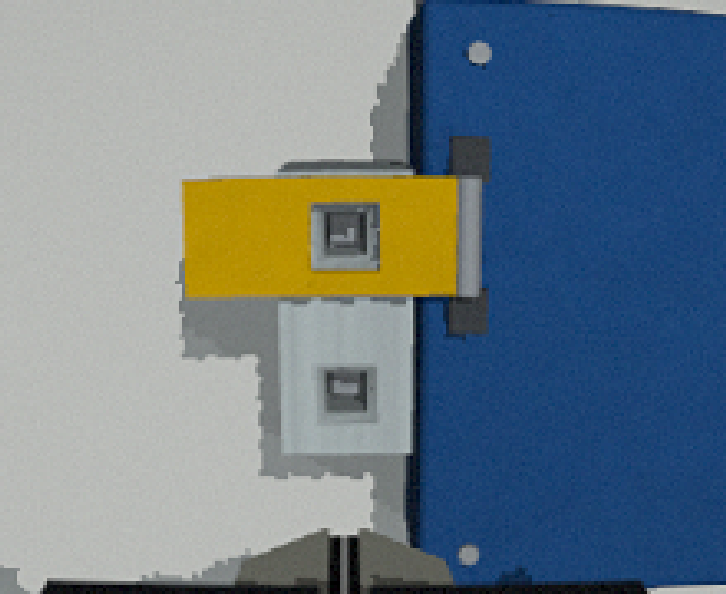

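The strap lies flat with its eye at crop (345,237) over hole A. Hole B is clear at crop (346,394). Next I'll cast rays for the exact pose.

```bash
cat >> h.py <<'E'
def ray(tag,uv,z):
    p,d,M,k=load(tag); uv=np.atleast_2d(np.array(uv,float))
    x=(uv-k[2:])/k[:2]; r=np.linalg.norm(x,axis=1,keepdims=True)
    c=np.hstack([np.sinc(r/np.pi)*x,np.cos(r)]); w=c@M[:3,:3].T
    return M[:3,3]+w*((z-M[2,3])/w[:,2:3])
E
python3 - <<'E'
from h import *
p,d,M,k=load('w2'); h=cv2.cvtColor(p,cv2.COLOR_RGB2HSV)
y=((h[...,0]>15)&(h[...,0]<35)&(h[...,1]>130)).astype(np.uint8); y[:, :190]=0;y[170:]=0
y[:90]=0
cs,hi=cv2.findContours(y,cv2.RETR_CCOMP,cv2.CHAIN_APPROX_NONE)
for c,hh in zip(cs,hi[0]):
    if cv2.contourArea(c)<80: continue
    q=ray('w2',c[:,0,:],.0655)[:,:2].astype(np.float32)
    print('hole' if hh[3]>=0 else 'outer',cv2.minAreaRect(q))
f=lambda u,v:(150+(u+.5)/3.3-.5,60+(v+.5)/3.3-.5)
# lock hole B mouth corners (crop px), z .06
B=ray('w2',[f(317,367),f(377,367),f(377,422),f(317,422)],.06); print('B',B.mean(0),np.diff(B,axis=0))
E=ray('w2',[f(311,204),f(379,204),f(379,270),f(311,270)],.0655); print('eye',E.mean(0),np.linalg.norm(np.diff(E,axis=0),axis=1))
L=ray('w2',[f(279,300),f(282,454),f(412,454),f(413,300)],.06); print('lock',L, L[2]-L[1])
# blue top mask
b=((h[...,0]>100)&(h[...,0]<130)&(h[...,1]>100)).astype(np.uint8); b[225:]=0; b[:, :260]=0
q=ray('w2',[[u,v] for v in range(62,215) for u in [np.flatnonzero(b[v])[0]]],.06)
l=cv2.fitLine(q[:,:2].astype(np.float32),cv2.DIST_HUBER,0,.001,.001).ravel(); print('blue edge',l,np.degrees(np.arctan2(l[1],l[0])))
print('depth lock',d[int(60+340/3.3),int(150+300/3.3)])
E
```

```text
outer ((0.5470235347747803, 0.05596586689352989), (0.0708748921751976, 0.03118482604622841), 9.81222915649414)
hole ((0.5532765984535217, 0.05714897811412811), (0.018846960738301277, 0.018984679132699966), 9.384866714477539)
outer ((0.7703712582588196, 0.10735021531581879), (0.07506784796714783, 0.10428118705749512), 0.045686859637498856)
B [0.56122347 0.01353645 0.06      ] [[ 0.01607897  0.00265926  0.        ]
 [ 0.00270255 -0.01543931  0.        ]
 [-0.01634686 -0.00270189  0.        ]]
eye [0.55350608 0.05679166 0.0655    ] [0.0174443  0.01725177 0.01765749]
lock [[ 5.38968141e-01  3.65901228e-02  6.00000000e-02]
 [ 5.46128738e-01 -6.41198720e-03  6.00000000e-02]
 [ 5.81970379e-01 -4.90107467e-04  6.00000000e-02]
 [ 5.74314674e-01  4.24373173e-02  6.00000000e-02]] [0.03584164 0.00592188 0.        ]
blue edge [ 0.1721695  -0.98506737  0.5752234   0.04556129] -80.08601
depth lock 0.26412624
```

Lock centre comes out at (0.5573, 0.0352), yaw about 9.8°; eye, hole B and lock edges agree to well under 1 mm. Now to the shackle.

jog_arm(translation=[[-6,-27,-3],[-6,-27,-3],[-6,-27,-3],[-6,-27,-3],[-6,-27,-3],[-6,-27,-3],[-6,-27,-3],[-5,-27,-3],[-5,-27,-3],[-5,-26,-3],[0,0,0],[0,0,0]], yaw=[0,0,0,0,0,0,0,0,0,0,5,0], jaw=[0,0,50,50,50,50,50,50,50,50,50,50])

```text
clock: 8.68
tcp_pos: [0.4615, 0.2627, 0.1894]
eef_rot: [0.0, 0.999, 0.04, -0.0]
ft_force: [-0.5, 0.2, -1.2]
finger_gap: 0.0459
```

Run:
```python
from h import *
s=read_state(); print(s['clock'],s['tcp_pos'],s['eef_rot'],s['finger_gap'])
p,d,i=grab('wrist','w3')
cv2.imwrite('pics/w3c.png',cv2.resize(p[60:240,150:370][:,:,::-1],None,fx=3.3,fy=3.3,interpolation=cv2.INTER_NEAREST))
```

```text
8.675 [0.46147224 0.2627054  0.18936997] [ 1.51400853e-04  9.99200769e-01  3.99695453e-02 -4.84565613e-04] 0.04592693254649561
```

View pics/w3c.png

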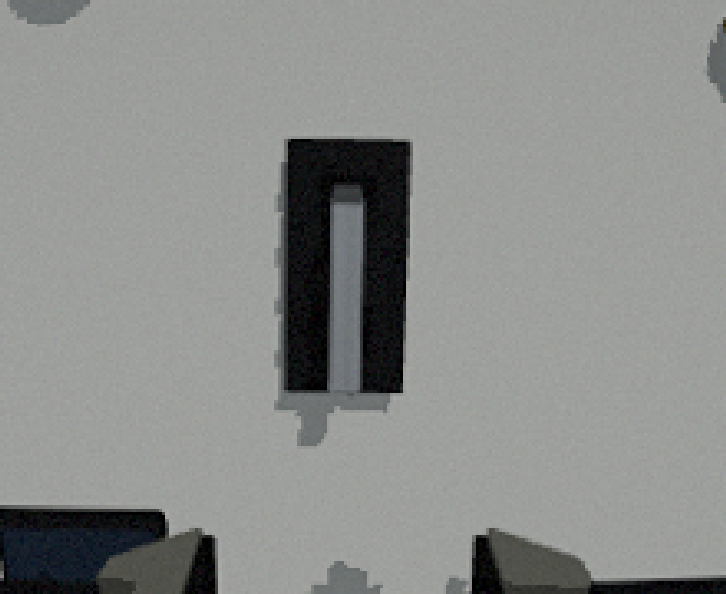

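Run:
```python
from h import *
f=lambda u,v:(150+(u+.5)/3.3-.5,60+(v+.5)/3.3-.5)
for z in(.087,.091):
    C=ray('w3',[f(331,203),f(363,203),f(360,392),f(329,392)],z); t=C[:2].mean(0)-C[2:].mean(0)
    print(z,C.mean(0),np.linalg.norm(np.diff(C,axis=0),axis=1),np.degrees(np.arctan2(t[1],t[0]))-90)
p,d,M,k=load('w3'); print('depth crown',d[150,255],d[140,255],d[160,254])
u,v=254.,150.; x=(np.array([u,v])-k[2:])/k[:2]; r=np.linalg.norm(x); c=np.append(np.sinc(r/np.pi)*x,np.cos(r)); print('crown z',(M[:3,3]+M[:3,:3]@(c*d[150,254]/c[2])))
S=ray('w3',[f(288,139),f(411,139),f(402,391),f(285,391)],.03); print('stand',S.mean(0),S)
s=read_state(); q=s['eef_rot']; print('tool x az',np.degrees(2*np.arctan2(q[2],q[1])))
```

```text
0.087 [0.45842454 0.29571301 0.087     ] [0.00847172 0.0521241  0.00856965] 3.8298868312001417
0.091 [0.45836088 0.29645151 0.091     ] [0.00834181 0.05132476 0.00843823] 3.8298868312001133
depth crown 0.26387507 0.26063505 0.26523978
crown z [0.45801311 0.29619264 0.0882497 ]
stand [0.45871696 0.29580783 0.03      ] [[0.43672302 0.33619748 0.03      ]
 [0.47597004 0.33936335 0.03      ]
 [0.48074639 0.25540396 0.03      ]
 [0.44142839 0.25226651 0.03      ]]
tool x az 4.578523666186437
```

Crown centre is at (0.458, 0.296), top at 0.0875 and length 52 mm, which matches the given sizes. I'll go down and grip.

jog_arm(translation=[[-0.5,-16,20],[0,-17,20],[0,0,26],[0,0,25],[0,0,20],[0,0,15],[0,0,0]], yaw=[0.6,0,0,0,0,0,0], jaw=[50,50,50,50,50,50,50])

```text
clock: 9.6
tcp_pos: [0.459, 0.294, 0.0626]
eef_rot: [0.001, 0.999, 0.033, -0.001]
ft_force: [-0.4, 0.4, -1.0]
finger_gap: 0.046
```

jog_arm(translation=[[0,0,0],[0,0,0],[0,0,0],[0,0,0],[0,0,0],[0,0,0]], yaw=[0,0,0,0,0,0], jaw=[0,0,0,0,0,0], newtons=60)

```text
clock: 10.35
tcp_pos: [0.4601, 0.2949, 0.064]
eef_rot: [-0.0, 0.999, 0.033, 0.0]
ft_force: [-0.9, -0.8, 2.7]
finger_gap: 0.008
```

jog_arm(translation=[[0,0,-5],[0,0,-12],[0,0,-15],[0,0,-20],[0,0,-20],[0,0,-20],[0,0,0],[0,0,0]], yaw=[0,0,0,0,0,0,0,0], jaw=[0,0,0,0,0,0,0,0])

```text
clock: 11.35
tcp_pos: [0.4596, 0.2945, 0.1556]
eef_rot: [0.0, 0.999, 0.033, -0.0]
ft_force: [-1.2, 0.1, -1.2]
finger_gap: 0.0086
```

Run:
```python
from h import *
s=read_state(); print(s['clock'],s['tcp_pos'],s['eef_rot'],s['ft_force'],s['finger_gap'])
p,d,i=grab('wrist','w4')
cv2.imwrite('pics/w4c.png',cv2.resize(p[60:300,110:400][:,:,::-1],None,fx=2.5,fy=2.5,interpolation=cv2.INTER_NEAREST))
p,d,i=grab('side','s4')
cv2.imwrite('pics/s4c.png',cv2.resize(p[60:220,150:340][:,:,::-1],None,fx=4,fy=3.7,interpolation=cv2.INTER_NEAREST))
```

```text
11.35 [0.4596259  0.29447409 0.15561072] [ 4.06869679e-05  9.99450717e-01  3.31399779e-02 -6.28346826e-05] [-1.15176114  0.11199778 -1.15222976] 0.00863497890026249
```

View pics/w4c.png

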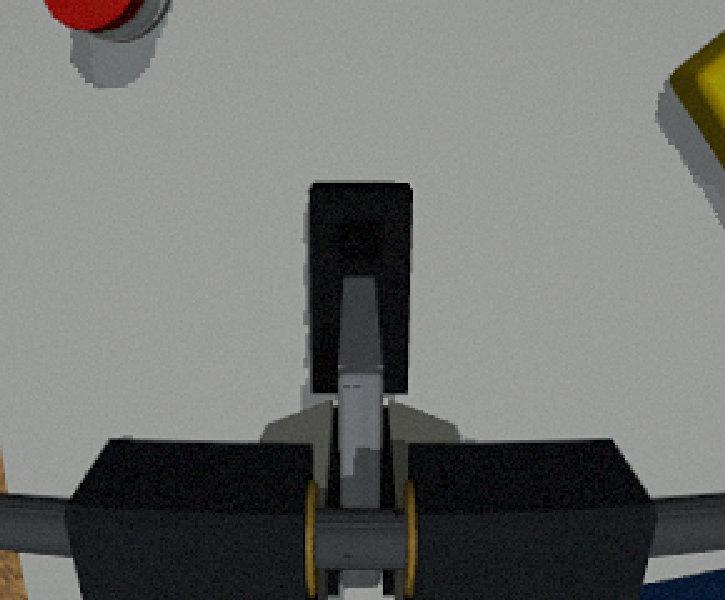

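View pics/s4c.png

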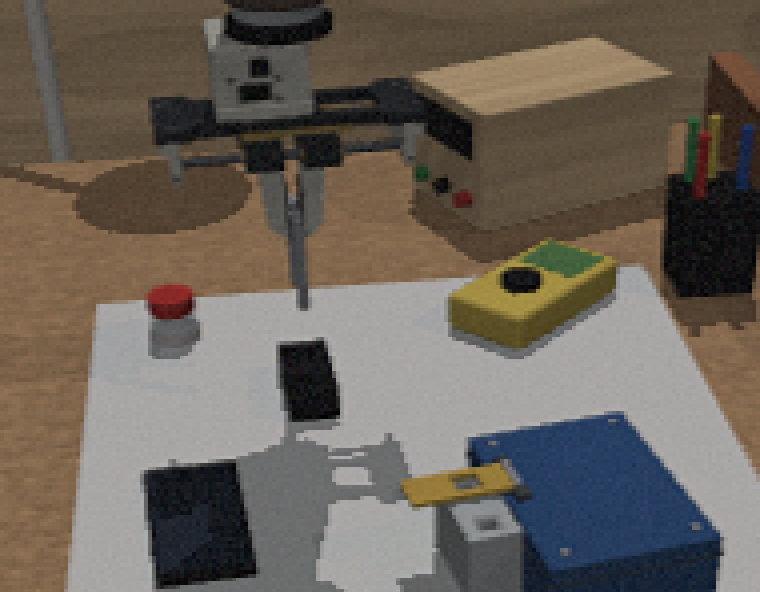

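Run:
```python
from h import *
f=lambda u,v:(110+(u+.5)/2.5-.5,60+(v+.5)/2.5-.5)
p,d,M,k=load('w4')
cv2.imwrite('pics/w4d.png',cv2.resize(p[160:230,220:290][:,:,::-1],None,fx=8,fy=8,interpolation=cv2.INTER_NEAREST))
tcp=np.array([.4596,.2945,.1556]); a=2*np.arctan2(.03314,.99945)
x=np.array([np.cos(a),np.sin(a),0]);y=np.array([np.sin(a),-np.cos(a),0])
print('az',np.degrees(a))
for n,uv,z in(('tip',f(342,277),.102),('tip',f(375,277),.102),('top',f(342,370),.179),('top',f(381,370),.179)):
    w=ray('w4',uv,z)[0]-tcp; print(n,np.round(1e3*np.array([w@x,w@y]),1))
print('TCPproj', M[:3,3]-tcp)
```

```text
az 3.798262460222061
tip [ -6.2 -27. ]
tip [  3.5 -27. ]
top [ -4.4 -28.1]
top [  3.2 -28.1]
TCPproj [-0.00622621  0.08117442  0.15849594]
```

View pics/w4d.png

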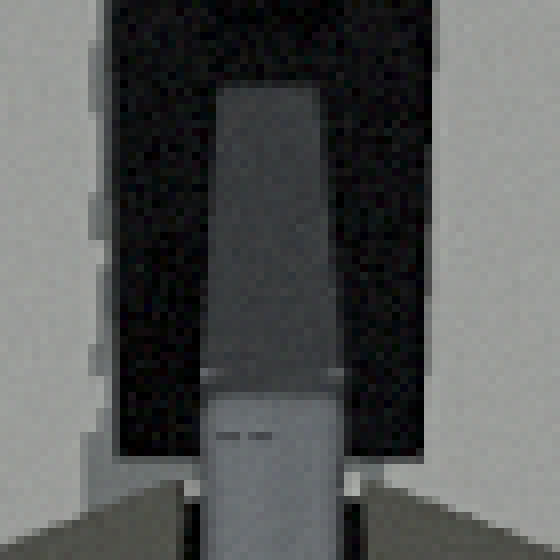

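Run:
```python
from h import *
tcp=np.array([.4596,.2945,.1556]); a=2*np.arctan2(.03314,.99945)
x=np.array([np.cos(a),np.sin(a),0]);y=np.array([np.sin(a),-np.cos(a),0])
g=lambda u,v:(220+u/8-.5,160+v/8-.5)
for n,uv,z in(('tip',g(216,85),.1025),('tip',g(320,85),.1025),('top',g(201,392),.1795),('top',g(343,392),.1795)):
    w=ray('w4',uv,z)[0]-tcp; print(n,np.round(1e3*np.array([w@x,w@y]),1))
# TCP closed-finger seam in w2: image of TCP by model
for t,tc in(('w2',np.array([.56237,.00639,.15959])),('w4',tcp)):
    p,d,M,k=load(t); c=M[:3,:3].T@(tc-M[:3,3]); r=np.hypot(*c[:2]); th=np.arctan2(r,c[2]); print(t,k[2:]+k[:2]*th*c[:2]/r)
```

```text
tip [ -6.2 -27.4]
tip [  3.3 -27.4]
top [ -5.3 -27.8]
top [  3.3 -27.8]
w2 [255.19306397 237.08771687]
w4 [255.27864039 236.955563  ]
```

The shackle is held straight: tilt under 0.5 mm, camera-seen centre offset (-1.3, -1.0) mm in tool axes. I'll turn and carry it over the lock.

jog_arm(translation=[[0,0,0],[4.5,23,0],[4.5,23,0],[4.5,23,0],[4.5,23,0],[4.5,23,0],[4.5,23,0],[4.5,23,0],[4.5,23,0],[4.5,23,0],[4.5,23,0],[4.5,23,0],[4,20,0],[0,0,7],[0,0,0],[0,0,0]], yaw=[-6,0,0,0,0,0,0,0,0,0,0,0,0,0,0,0], jaw=[0,0,0,0,0,0,0,0,0,0,0,0,0,0,0,0])

```text
clock: 13.45
tcp_pos: [0.5584, 0.0362, 0.1482]
eef_rot: [-0.0, 0.996, 0.086, -0.001]
ft_force: [0.4, 0.1, -0.9]
finger_gap: 0.0083
```

Run:
```python
from h import *
s=read_state(); print(s['clock'],s['tcp_pos'],s['eef_rot'],s['ft_force'],s['finger_gap'],'az',np.degrees(2*np.arctan2(s['eef_rot'][2],s['eef_rot'][1])))
p,d,i=grab('wrist','w5')
cv2.imwrite('pics/w5c.png',cv2.resize(p[130:230,190:320][:,:,::-1],None,fx=6,fy=6,interpolation=cv2.INTER_NEAREST))
p,d,i=grab('side','s5')
cv2.imwrite('pics/s5c.png',cv2.resize(p[110:240,220:340][:,:,::-1],None,fx=4.5,fy=4.5,interpolation=cv2.INTER_NEAREST))
```

```text
13.45 [0.55836838 0.03624669 0.14822762] [-3.31182901e-04  9.96260345e-01  8.63996137e-02 -5.66706260e-04] [ 0.43307941  0.11893961 -0.8538514 ] 0.00825904391065005 az 9.91302803780761
```

View pics/w5c.png

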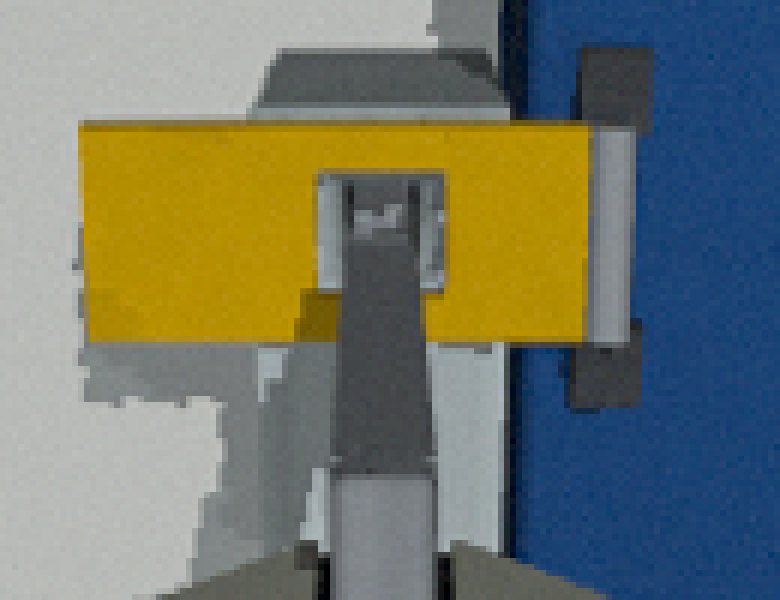

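View pics/s5c.png

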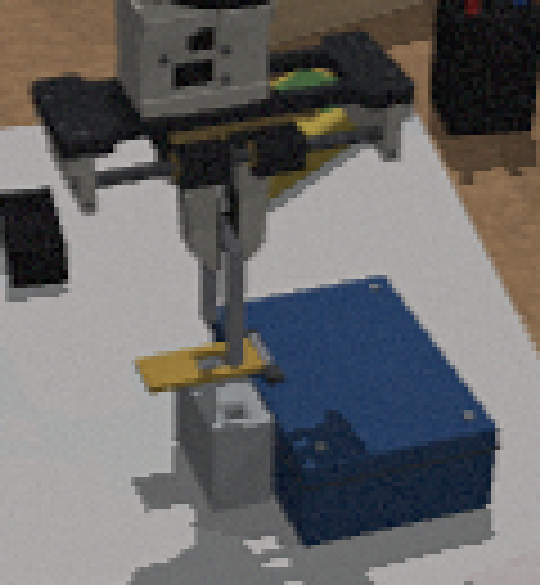

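Run:
```python
from h import *
g=lambda u,v:(190+u/6-.5,130+v/6-.5)
a=np.radians(9.9); x=np.array([np.cos(a),np.sin(a),0]);y=np.array([np.sin(a),-np.cos(a),0])
tcp=read_state()['tcp_pos']; print(tcp)
tz=tcp[2]+.019-.0765+.004
r=lambda u,v,z:(lambda w:np.round(1e3*np.array([w@x,w@y]),1))(ray('w5',g(u,v),z)[0]-tcp)
print('tip',r(343,243,tz),r(420,243,tz))
print('eye',r(318,174,.0655),r(446,174,.0655),r(318,292,.0655),r(443,292,.0655))
print('strap y',r(80,123,.0655),r(87,342,.0655))
print('holeA px x',r(345,215,.045),r(418,215,.045))
print('lock cam',[np.round(1e3*((np.array([.5573,.0352,0])-tcp)@v),1) for v in(x,y)])
```

```text
[0.55881088 0.03590612 0.14867177]
tip [ -6.4 -28.1] [  3.  -28.1]
eye [-10.6 -30.4] [  7.1 -30.4] [-10.8 -13.5] [  6.8 -13.5]
strap y [-43.6 -37.9] [-44.   -6.1]
holeA px x [ -7.4 -19.7] [  3.6 -19.7]
lock cam [np.float64(-1.6), np.float64(0.4)]
```

x is aligned. In y the leg sits about 1.7 mm too far to +y, so I'll correct by +1.8 and insert gently.

jog_arm(translation=[[0,1.8,0],[0,0,8],[0,0,8],[0,0,6],[0,0,4],[0,0,4],[0,0,0]], yaw=[0,0,0,0,0,0,0], jaw=[0,0,0,0,0,0,0])

```text
clock: 14.42
tcp_pos: [0.5591, 0.0329, 0.1184]
eef_rot: [0.0, 0.996, 0.085, -0.0]
ft_force: [-0.3, -0.7, -1.7]
finger_gap: 0.0081
```

jog_arm(translation=[[0,0,4],[0,0,4],[0,0,0]], yaw=[0,0,0], jaw=[0,0,0])

```text
clock: 14.8
tcp_pos: [0.559, 0.0332, 0.1103]
eef_rot: [-0.0, 0.996, 0.086, -0.0]
ft_force: [-0.1, 0.7, -1.8]
finger_gap: 0.0082
```

The tips are about 7 mm inside the lock with no contact force. Continuing down.

jog_arm(translation=[[0,0,3],[0,0,3],[0,0,0]], yaw=[0,0,0], jaw=[0,0,0])

```text
clock: 15.18
tcp_pos: [0.5591, 0.0331, 0.1043]
eef_rot: [-0.0, 0.996, 0.086, -0.0]
ft_force: [-0.7, 0.7, -1.5]
finger_gap: 0.0083
```

jog_arm(translation=[[0,0,3],[0,0,3],[0,0,0]], yaw=[0,0,0], jaw=[0,0,0])

```text
clock: 15.55
tcp_pos: [0.5597, 0.0333, 0.099]
eef_rot: [-0.0, 0.996, 0.086, 0.0]
ft_force: [-0.8, 2.8, 4.3]
finger_gap: 0.0081
```

jog_arm(translation=[[0,0,2],[0,0,2],[0,0,0]], yaw=[0,0,0], jaw=[0,0,0])

```text
clock: 15.92
tcp_pos: [0.5602, 0.0336, 0.0956]
eef_rot: [-0.0, 0.996, 0.086, 0.001]
ft_force: [-1.3, 2.8, 8.2]
finger_gap: 0.0079
```

jog_arm(translation=[[0,0,2],[0,0,2],[0,0,0]], yaw=[0,0,0], jaw=[0,0,0])

```text
clock: 16.3
tcp_pos: [0.5602, 0.0341, 0.0916]
eef_rot: [-0.001, 0.996, 0.086, 0.001]
ft_force: [-2.0, 3.3, 7.2]
finger_gap: 0.0081
```

jog_arm(translation=[[0,0,2],[0,0,2],[0,0,0]], yaw=[0,0,0], jaw=[0,0,0])

```text
clock: 16.68
tcp_pos: [0.5598, 0.0346, 0.0873]
eef_rot: [-0.001, 0.996, 0.086, 0.001]
ft_force: [-1.1, 5.9, 6.5]
finger_gap: 0.008
```

The side force in y is growing (5.9 N), so I'll shift the command -1.5 mm along tool y and go on.

jog_arm(translation=[[0,-1.5,0],[0,0,1],[0,0,0]], yaw=[0,0,0], jaw=[0,0,0])

```text
clock: 17.05
tcp_pos: [0.5598, 0.0355, 0.0864]
eef_rot: [-0.0, 0.996, 0.086, 0.001]
ft_force: [-0.4, 4.1, 6.6]
finger_gap: 0.0081
```

jog_arm(translation=[[0,0,1],[0,0,1],[0,0,0]], yaw=[0,0,0], jaw=[0,0,0])

```text
clock: 17.42
tcp_pos: [0.5596, 0.0355, 0.0843]
eef_rot: [-0.0, 0.996, 0.086, 0.001]
ft_force: [-0.7, 3.6, 5.8]
finger_gap: 0.0077
```

jog_arm(translation=[[0,0,1],[0,0,1],[0,0,0]], yaw=[0,0,0], jaw=[0,0,0])

```text
clock: 17.8
tcp_pos: [0.5598, 0.035, 0.0824]
eef_rot: [-0.0, 0.996, 0.086, 0.001]
ft_force: [-1.6, 3.8, 6.5]
finger_gap: 0.008
```

jog_arm(translation=[[0,0,1],[0,0,0]], yaw=[0,0], jaw=[0,0])

```text
clock: 18.05
tcp_pos: [0.5599, 0.0351, 0.0819]
eef_rot: [-0.0, 0.996, 0.086, 0.001]
ft_force: [-2.1, 3.1, 10.5]
finger_gap: 0.008
```

jog_arm(translation=[[0,0,1],[0,0,0]], yaw=[0,0], jaw=[0,0])

```text
clock: 18.3
tcp_pos: [0.5601, 0.0352, 0.0817]
eef_rot: [-0.0, 0.996, 0.086, 0.001]
ft_force: [-4.2, 2.9, 15.7]
finger_gap: 0.0081
```

jog_arm(translation=[[0,0,1],[0,0,0]], yaw=[0,0], jaw=[0,0])

```text
clock: 18.55
tcp_pos: [0.5603, 0.0352, 0.0816]
eef_rot: [-0.0, 0.996, 0.086, 0.001]
ft_force: [-6.6, 3.1, 23.4]
finger_gap: 0.0082
```

23 N with a hard stop at z = 0.0816. That could be the floor, 2 mm past the click. I'll back off and check whether the shackle resists being lifted.

jog_arm(translation=[[0,0,-2],[0,0,-2],[0,0,0]], yaw=[0,0,0], jaw=[0,0,0])

```text
clock: 18.92
tcp_pos: [0.5599, 0.035, 0.0836]
eef_rot: [-0.0, 0.996, 0.086, 0.001]
ft_force: [-0.1, 2.4, 6.8]
finger_gap: 0.0082
```

jog_arm(translation=[[0,0,-1],[0,0,0]], yaw=[0,0], jaw=[0,0])

```text
clock: 19.18
tcp_pos: [0.5594, 0.035, 0.0839]
eef_rot: [-0.0, 0.996, 0.086, 0.0]
ft_force: [-0.2, 3.5, 4.7]
finger_gap: 0.0084
```

jog_arm(translation=[[0,0,-1],[0,0,0]], yaw=[0,0], jaw=[0,0])

```text
clock: 19.42
tcp_pos: [0.5587, 0.0349, 0.0842]
eef_rot: [-0.0, 0.996, 0.086, -0.0]
ft_force: [0.5, 4.2, -2.0]
finger_gap: 0.0083
```

Lifting stops at 0.084 and the force reverses to a downward pull, so the pawl has caught. I'll release, raise and check.

jog_arm(translation=[[0,0,1],[0,0,0],[0,0,0],[0,0,0],[0,0,-10],[0,0,-20],[0,0,-30],[0,10,-30],[0,20,0],[0,0,0]], yaw=[0,0,0,0,0,0,0,0,0,0], jaw=[0,45,45,45,45,45,45,45,45,45])

```text
clock: 20.68
tcp_pos: [0.5646, 0.0029, 0.1747]
eef_rot: [0.001, 0.996, 0.084, 0.001]
ft_force: [0.3, -0.7, -0.7]
finger_gap: 0.0411
```

Run:
```python
from h import *
s=read_state(); print(s['clock'],s['tcp_pos'],s['ft_force'],s['finger_gap'])
p,d,i=grab('wrist','w6')
cv2.imwrite('pics/w6c.png',cv2.resize(p[60:240,150:370][:,:,::-1],None,fx=3.3,fy=3.3,interpolation=cv2.INTER_NEAREST))
p,d,i=grab('side','s6')
cv2.imwrite('pics/s6c.png',cv2.resize(p[110:240,200:340][:,:,::-1],None,fx=4.5,fy=4.5,interpolation=cv2.INTER_NEAREST))
p,d,M,k=load('w6')
v,u=np.mgrid[60:225,230:290]
x=np.stack([(u-k[2])/k[0],(v-k[3])/k[1]],-1); r=np.linalg.norm(x,axis=-1,keepdims=True)
c=np.concatenate([np.sinc(r/np.pi)*x,np.cos(r)],-1); w=c*(d[60:225,230:290]/c[...,2])[...,None]@M[:3,:3].T+M[:3,3]
m=(w[...,2]>.08)&(w[...,2]<.13)&(np.hypot(w[...,0]-.557,w[...,1]-.035)<.035); q=w[m]; print(len(q),np.percentile(q[:,2],[5,25,50,75,95]),q.mean(0))
```

```text
20.675 [0.56460888 0.00288313 0.17473515] [ 0.27307172 -0.68923601 -0.70929136] 0.041068651162097555
791 [0.10580961 0.10706486 0.10755047 0.10804795 0.10863799] [0.55691551 0.03926797 0.10709118]
```

View pics/w6c.png

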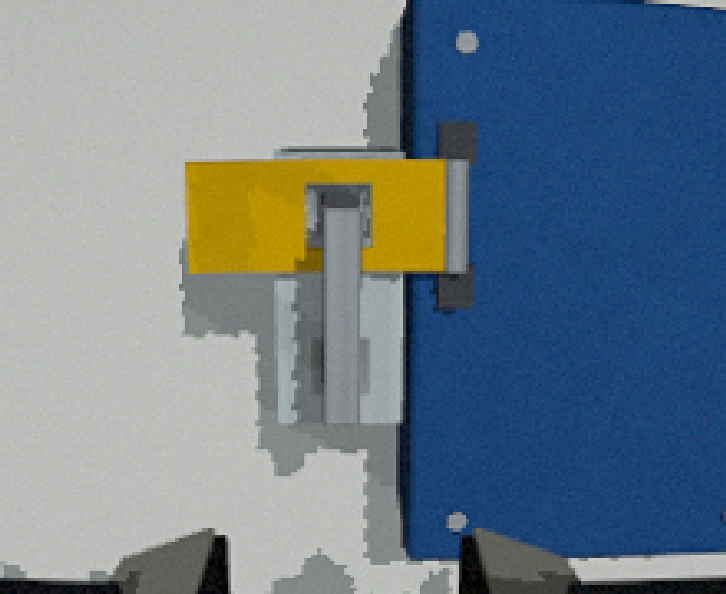

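View pics/s6c.png

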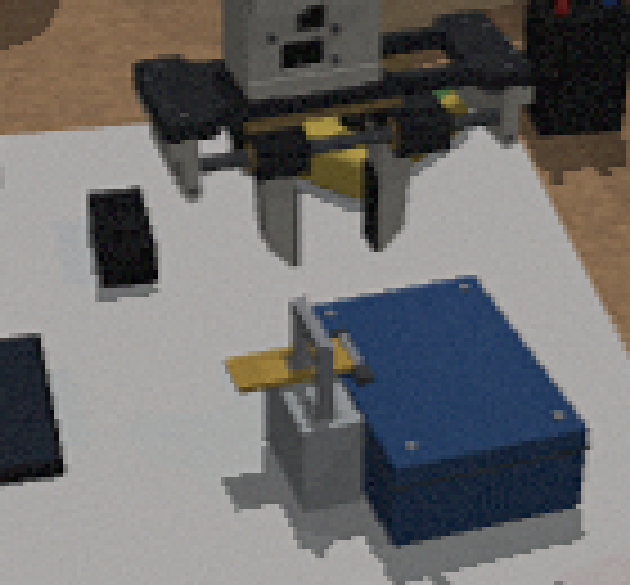

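Let go, the crown sits with its top at z = 0.1075, so its centre is 43 mm above the lock, within 34–48. Sprung up it would be about 60 mm. One leg goes through the eye and both are in the holes. I'll hand it in.

```bash
python3 -c "
from bench import *
print(close_job())"
```

```text
the job is handed in; nothing more can be done
None
```

The strongbox is locked, and I handed the job in at about 21 s of the 54 s allowed. I folded the strap down, lifted the shackle out of its stand, put one leg through the strap's eye and both legs into the lock, and pressed it past the pawl.

**Strap:** it lay flat over the lock, giving an 11 N reaction with the fingertips at 65.7 mm.

**Push:** the highest reading at the end of a move was 23 N vertical (about 25 N allowing for the sensor's offset), at a hard stop I took to be the floor. I sampled the force only at the end of each move, so I didn't see the click itself as a peak. A side force of up to 6 N built up during insertion, and I eased it with a 1.5 mm correction.

**Locked:** lifting the shackle was blocked, and the force turned into a downward pull.
- **After letting go:** the crown stayed 43 mm above the lock's top. An unclicked shackle would have sprung up to about 60 mm.
- **Last pictures:** one leg is through the eye, both are in the holes, and the gripper is clear. I moved nothing else, though I did not measure the other items again.

No check failed. The wrist camera and the arm's position differed by about 1 mm, so I aligned the shackle to the holes as the camera saw them.

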